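# Index a rubber mould against the flip stop of the parting fence

## Task

Flip the raised stop flag of the fence all the way down into the track. Then slide the pink mould that lies on the bed of the fence (do not lift it) along the fence up to the flag and press its end home against the flag's adjusting screw, firmly but gently, with about 10 N for half a second: never push it against the stop with more than 25 N. Leave the mould lying flush against the fence and touching the screw of the lowered flag, and do not shift the other things on the bench.

Things in the scene. Friction and masses are not known exactly. Their poses are not given: they have to be found in the camera images.
- fence_jig: Aluminium parting fence, fixed. Origin: centre of the bed's underside. Bed: plate 110 mm (x) by 270 mm (y), top 8 mm above the bench. The fence is a wall 44 mm high along the far (+x) side, its inner face at x = +40 mm, running along y. The bed is open at its near (-x) side and both ends. The mould starts toward the +y end, the stop stands toward the -y end.
- stop_carrier: Dark steel block clamped on the fence, fixed; carries the flag. Axes as fence_jig; origin on the bench plane, at the fence's x = 0, in mid-blade (y = 0). Flag down: blade 8 mm thick, x = -25 to +21 mm, from 11.5 mm above the bench up. The mould meets its locked adjusting screw (12 mm round head at x = 16.5 mm, 19 mm high): its face (screw_face) is anywhere from y = 9 to 27 mm, not measured.
- stop_flag (a joint): Angle of the flag about its hinge (rad): 0 = fully down, blade across the track, against its rest; grows as it swings up and back (at 1.57 the arm is upright); ends at 1.9. A stiff hinge (about 0.13 N m): it stays where it is left and must be pushed all the way.
- flag_hinge (a point): Point on the hinge axis of the flag, 68 mm above the bench, in the middle of the arm's width; the axis runs along the fence (y of stop_carrier).
- flag_tab (a point): Centre of the black finger tab at the free end of the flag's arm, 110 mm from the hinge axis; 14 mm long, 22 mm wide along the fence, 14 mm thick. The arm is a steel bar 16 mm wide along the fence, 10 mm thick, centred on the line hinge to tab. Flag down: the arm is level, 68 mm above the bench, and points to -x; the tab's top is at 75 mm.
- mould_center (a point): Centre (half-way up) of the pink rubber mould on the bed: a block 73 mm long (its own x), 47 mm wide (its own y), 22 mm high, about 0.1 kg, lying flat, long side roughly along the fence. Flush, its centre is 23 mm from the fence face and 36 mm from the screw's face, so 45 to 63 mm from mid-blade.
- mould: The same mould; origin in the middle of its underside.
- open_half: Bystander: opened mould half, cream and pink, 86x66x24 mm, on the bench to the right of the fence; leave it.
- pot: Bystander: round white pot, 71 mm across, 45 mm high, on the bench to the right of the fence; leave it.
- tongs: Bystander: tweezers, 122 mm long, 10 mm high, lying in front of the fence; leave them.
- spare_mould: Bystander: a smaller pink mould, 63x47x23 mm, on the bench to the left of the fence (not on the bed); leave it.
Things that resemble listed ones, but are neither listed nor needed, are in the scene too. Leave any red look-alike of the mould alone.

How it is judged:
On the way, in this order (a step that is already met when the one before it is completed fails the run):
1. the flag is fully down while the mould is still short of it (value of joint stop_flag below 0.06 rad and y of mould_center in the frame of stop_carrier above 0.07 m), for 0.2 s.
2. the mould is pressed against the stop of the lowered flag with at least 5 N for 0.3 s (value of joint stop_flag below 0.06 rad and contact force between mould and stop_carrier above 5 N), for 0.3 s.
At the end, for the whole second after the job is handed in: The flag is fully down (under 0.06 rad); the mould lies flat on the bed, at rest, square to the fence within 0.05 rad, its end within about 2 mm of the face of the flag's adjusting screw and its side within about 2.5 mm of the fence (value of joint stop_flag below 0.06 rad and y of mould_center in the frame of screw_face between 0.034 and 0.0385 m and x of mould_center in the frame of stop_carrier above 0.014 m and angle between the x axis of mould and the y axis of fence_jig, either way round below 0.05 rad and angle between mould's own z axis and vertical below 0.05 rad and linear speed of mould below 0.01 m/s); the robot touches nothing.
It fails at once if the mould is pushed against the stop (flag or carrier) with more than 25 N (contact force between mould and stop_carrier above 25 N).
It fails at once if the mould is lifted more than 15 mm off the bed (height (world z) of mould_center above 0.034 m).
It fails at once if a bystander is moved more than 15 mm (distance of any of open_half, pot, tongs, spare_mould from where it was at the start of the episode above 0.015 m).
It also fails if it takes over 72 s, if anything falls off the work surface, if the arm or the gripper's body presses on something with over 40 N, if the wrist force passes 120 N, or if a joint passes its speed limit or range.

## Robot

A 6-joint arm with a two-finger parallel gripper is mounted at the origin on a cart in front of the work surface, level with it; the furniture and walls round the work are solid. World frame = base frame: x ahead of the robot, y to its left, z up, the work surface at z = 0. Lengths are in m, angles in rad, forces in N, time in s.
With the tool pointing down it reaches from about 0.3 to 0.875 m from the base axis. Payload 6.4 kg.
Tool frame: the origin (TCP) lies midway between the tips of the shut fingers; the grasp point (between the pads) lies 19 mm behind it; z points along the fingers, y is the line along which they close (so a half turn about z gives the same grasp; the last joint's range is limited). The gripper opens to 85 mm and grips with 20 to 120 N. Pads are 22 mm wide; open, the fingers measure 114 mm over their backs; the gripper's body (76 mm by 85 mm) begins 54 mm behind the grasp point. The pads swing forward as they close: fully open they stand 13 mm farther back than shut.
Start: joints at [-1.489, 0.181, 1.607, -0, 1.354, -0.206], TCP at [0.163, -0.551, 0.231] pointing down, gripper open.
Joint ranges: [-2.99, 2.99], [-0.89, 2.07], [0.3, 2.58], [-1.14, 4.28], [0, 2.63], [-3.12, 3.12]. Speed limits (rad/s): [2.57, 2.57, 3.01, 3.14, 3.14, 3.14].

## Interface

Orientations are given as a 3x3 rotation matrix whose columns are the frame's x, y, z axes.
In Python, from cell import read_state, read_camera, camera_info, sign_off gives the robot as it stands.
- The arm moves only by the tool send_rows, never from a script. Its argument "commands" is a list of rows, each an object with "delta_pos": the shift along the world's x, y, z in mm, a list of three; "rotation": the turn, a rotation vector about the world's x, y, z in rad, a list of three; "claw": the closure in counts, from 0 (fully open) to 255 (shut). A call has 1 to 8 rows; each row shifts and turns the commanded pose from where the row before left it; what a row does not reach is not made up. A row lasts 1/10 s, in which the tool goes at most 50 mm and 8.59 degrees, less where a joint would pass 70% of its speed; a pose out of reach is approached as far as the arm can. A call with a gripper value outside its range is refused whole. The fingers move at their own pace and stop on an object; "newtons" is the grip in N (left out, the last holds). Time passes only in rows, so rows that do not move let the fingers close. It gives the time, the measured TCP pose, the force, the opening and the grip force at its end, in the units of the state.
- read_state(): the state, without advancing time (a new reading comes with each control period).
- read_camera(name): name is "side" or "top" or "wrist"; returns the picture (420x560x3 uint8, red, green, blue); there is no depth.
- camera_info(name): a dict with "K" (3x3 intrinsics, pixels), "R" (3x3) and "t" (3): a world point X has camera coordinates R X + t. Camera axes: x right, y down, z forward; pixel columns grow to the right and rows downward; lengths in m; the calibration is good to about 2 mm. A picture is of the moment at which its call begins: read the wrist's pose just before it. camera_info takes no time and is no camera call; for the wrist camera it gives the pose at the moment of the call.
- sign_off(): hands the job in; it is judged then, once.
The state is a dict: "clock": time; "joint_positions": joint angles; "joint_vel": joint speeds; "joint_torque": joint torques, N m; "position": TCP position; "tool_rot": TCP orientation; "contact_force": force on the tool from outside, world axes, zero at the start; "moment": the same for the moment, N m; "finger_gap": finger opening in m; "finger_force": force on a finger pad.
Only numpy, scipy, OpenCV 4.12 (cv2) and the standard library are available. Lean on these libraries where they do the work, as an engineer would, in place of code of your own. Each camera call takes 0.05 s, during which the arm holds its last target. There are 200 camera calls.

## Working session

There is one attempt and no reset: what is moved stays moved. The work goes in short steps, Python scripts to look and compute and a tool call to move; the robot and the scene stay as the last step left them, time stands still between calls to the robot, and variables do not carry over. Pictures are saved under pics/ and viewed, at most 11 in all, crops included, and the job is handed in when it is done.

Besides the shell and the picture viewer there is one more tool, called after "Request:" as a command line: name --argument value ..., lists and objects as JSON in quotes. send_rows: Moves the arm, as the interface text tells. Its arguments: {"type":"object","properties":{"commands":{"type":"array","items":{"type":"object","properties":{"delta_pos":{"type":"array","items":{"type":"number"}},"rotation":{"type":"array","items":{"type":"number"}},"claw":{"type":"number"}}}},"newtons":{"type":"number"}},"required":["commands"]}

```bash
mkdir -p pics; ls; python3 - <<'E'
from cell import *
import cv2
for n in ("top","side"):
    im=read_camera(n); cv2.imwrite(f"pics/{n}0.png",im[:,:,::-1])
    c=camera_info(n); print(n,c["K"],c["R"],c["t"])
s=read_state();print(s["clock"],s["position"],s["tool_rot"],s["contact_force"])
E
```

```text
pics
top [[515.03585455   0.         282.6523652 ]
 [  0.         515.03585455 204.23606864]
 [  0.           0.           1.        ]] [[-0.01184414 -0.99991127  0.00609728]
 [-0.99039807  0.01089108 -0.13781524]
 [ 0.1377366  -0.00767103 -0.99043919]] [-0.20463121  0.54848267  1.36301587]
side [[511.30025464   0.         276.54480758]
 [  0.         511.30025464 214.37944486]
 [  0.           0.           1.        ]] [[ 0.84406117 -0.5359666   0.01733654]
 [-0.239341   -0.40546023 -0.88222326]
 [ 0.47987148  0.74050105 -0.47051202]] [-0.58618843  0.11040837  1.63693043]
0.1 [ 0.16314288 -0.55086064  0.23046648] [[ 9.58889891e-01  2.83778349e-01 -1.60483412e-04]
 [ 2.83778241e-01 -9.58888629e-01  1.58351016e-03]
 [ 2.95480179e-04 -1.56395358e-03 -9.99998733e-01]] [-0.09839201  0.37878293  0.68653177]
```

View pics/top0.png

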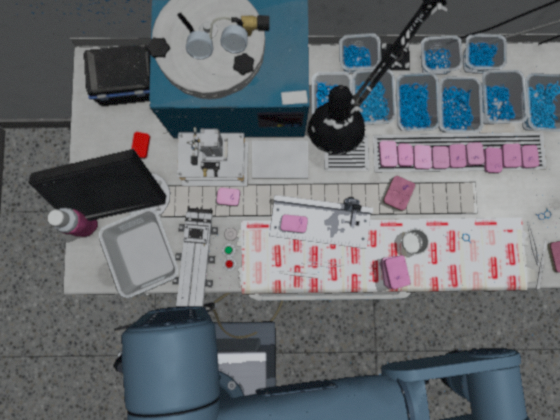

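View pics/side0.png

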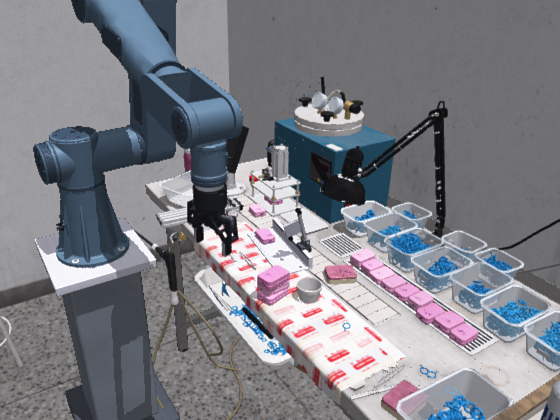

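The top view shows the fence bed at about x 270–372, y 198–245. The pink mould on it is at (293,223) and the flag and carrier are near (352,208). Other pink things are (228,196), the spare to the left off the bed; (397,272), the open half; and (400,193) and the row at y≈155, which are look-alikes. Only (293,223) lies on the bed. I'll confirm that in an enlarged crop.

```bash
python3 - <<'E'
import cv2,numpy as np
a=cv2.imread("pics/top0.png")[185:260,255:385]; b=cv2.imread("pics/side0.png")[195:285,230:350]
a=cv2.resize(a,(790,456),interpolation=cv2.INTER_CUBIC)
b=cv2.resize(b,(780,585),interpolation=cv2.INTER_CUBIC)
cv2.imwrite("pics/ca.png",a);cv2.imwrite("pics/cb.png",b)
E
```

```text
(no output)
```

View pics/ca.png

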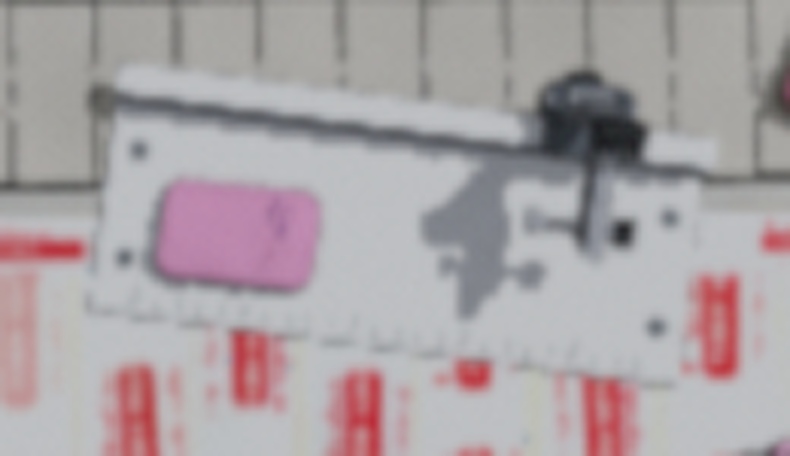

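View pics/cb.png

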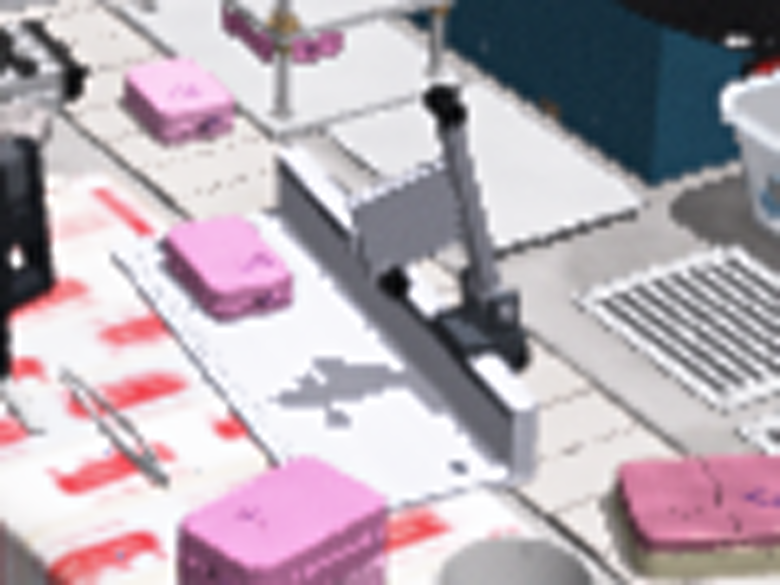

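The crops confirm it: the pink block lies on the white bed at crop (238,235), not red, toward the left (+y) end. The flag is raised, with its black tab at the top at crop (443,98) in the side view and dark (622,232) in the top view. Next I'll measure.

```bash
cat > h.py <<'E'
import numpy as np,cv2
from cell import *
def ray(n,px,c=None):
    c=c or camera_info(n); d=c["R"].T@np.linalg.solve(c["K"],[px[0],px[1],1.]); return -c["R"].T@c["t"],d
def onz(n,px,z,c=None):
    o,d=ray(n,px,c); return o+d*(z-o[2])/d[2]
def tri(p,q,a="top",b="side"):
    o1,d1=ray(a,p);o2,d2=ray(b,q)
    s=np.linalg.lstsq(np.c_[d1,-d2],o2-o1,rcond=None)[0]
    A=o1+s[0]*d1;B=o2+s[1]*d2; return (A+B)/2,np.linalg.norm(A-B)
def proj(n,X,c=None):
    c=c or camera_info(n); v=c["K"]@(c["R"]@np.asarray(X)+c["t"]); return v[:2]/v[2]
E
python3 - <<'E'
from h import *
T=lambda x,y:(255+x/6.077-.42,185+y/6.08-.42); S=lambda x,y:(230+x/6.5-.42,195+y/6.5-.42)
np.set_printoptions(precision=4,suppress=True)
P=[onz("top",T(*p),.008) for p in((88,307),(680,384))];print("bed near L,R",P)
d=P[0]-P[1];print("len",np.linalg.norm(d),"yaw",np.arctan2(-d[0],d[1]))
Q=[onz("top",T(*p),.044) for p in((118,66),(118,93),(715,140),(710,165))];print("wall",Q)
print("tab",tri(T(622,232),S(443,98)), "arm-end alt",tri(T(597,245),S(443,98)))
print("hinge",tri(T(592,150),S(490,305)))
im=cv2.imread("pics/top0.png");h=cv2.cvtColor(im,cv2.COLOR_BGR2HSV)
m=cv2.inRange(h,(140,50,100),(175,255,255));m[:,:270]=0;m[:,320:]=0;m[:210]=0;m[240:]=0
c=max(cv2.findContours(m,0,2)[0],key=cv2.contourArea).reshape(-1,2)
w=np.array([onz("top",p,.026)[:2] for p in c],np.float32);print("mould",cv2.minAreaRect(w))
E
```

```text
bed near L,R [array([ 0.4649, -0.1726,  0.008 ]), array([ 0.427 , -0.4403,  0.008 ])]
len 0.2704046284860246 yaw -0.1407744599452374
wall [array([ 0.5698, -0.1876,  0.044 ]), array([ 0.5576, -0.1875,  0.044 ]), array([ 0.5335, -0.4536,  0.044 ]), array([ 0.5223, -0.451 ,  0.044 ])]
tab (array([ 0.4923, -0.3975,  0.1873]), np.float64(0.032513883977329405)) arm-end alt (array([ 0.4916, -0.3905,  0.1837]), np.float64(0.04197785735839345))
hinge (array([ 0.5334, -0.3992,  0.0684]), np.float64(0.015857846625239973))
mould ((0.49509450793266296, -0.24032370746135712), (0.06874965131282806, 0.043164223432540894), 83.61290740966797)
```

```bash
python3 - <<'E'
from h import *
T=lambda x,y:(255+x/6.077-.42,185+y/6.08-.42); S=lambda x,y:(230+x/6.5-.42,195+y/6.5-.42)
np.set_printoptions(precision=4,suppress=True)
for p in((585,80),(585,95),(580,105)): print(p,tri(T(*p),S(443,98)))
print("block centre",tri(T(590,130),S(480,320)))
print("screw head", tri(T(535,215),S(395,280)))
yw=.139;R=np.array([[np.cos(yw),np.sin(yw)],[-np.sin(yw),np.cos(yw)]])
c=np.array([.5004,-.3142])
print("plate edge", onz("top",T(597,245),.085))
for X in ([.545,-.40,.068],[.545,-.40,.178]): print(proj("side",X),proj("top",X))
print(S(490,305),S(443,98),T(585,90))
for p in ([.495,-.2403],[.535,-.4,],[.5438,-.3986]): print(R.T@(np.array(p)-c))
E
```

```text
(585, 80) (array([ 0.5362, -0.3751,  0.1695]), np.float64(0.013638708642602882))
(585, 95) (array([ 0.5323, -0.3761,  0.1705]), np.float64(0.008305655184555607))
(580, 105) (array([ 0.5303, -0.3752,  0.1701]), np.float64(0.003783826912655487))
block centre (array([ 0.5379, -0.3966,  0.0585]), np.float64(0.002802882795484989))
screw head (array([ 0.5016, -0.3707,  0.0778]), np.float64(0.010222361735700335))
plate edge [ 0.4831 -0.3936  0.085 ]
[305.6516 241.132 ] [353.618 202.357]
[307.2858 209.3678] [360.0037 196.0223]
(304.96461538461534, 241.50307692307692) (297.7338461538462, 209.65692307692308) (350.8446042455159, 199.38263157894738)
[-0.0156  0.0724]
[ 0.0462 -0.0802]
[ 0.0547 -0.0776]
```

Request:
send_rows --commands '[{"delta_pos": [27,27,12],"rotation": [0,0,-0.0535],"claw": 255},{"delta_pos": [27,27,12],"rotation": [0,0,-0.0535],"claw": 255},{"delta_pos": [27,27,12],"rotation": [0,0,-0.0535],"claw": 255},{"delta_pos": [27,27,12],"rotation": [0,0,-0.0535],"claw": 255},{"delta_pos": [27,27,12],"rotation": [0,0,-0.0535],"claw": 255},{"delta_pos": [27,27,12],"rotation": [0,0,-0.0535],"claw": 255},{"delta_pos": [27,27,12],"rotation": [0,0,-0.0535],"claw": 255},{"delta_pos": [27,27,12],"rotation": [0,0,-0.0535],"claw": 255}]'

```text
clock: 0.9
position: [0.38, -0.3339, 0.3275]
tool_rot: [[0.99, -0.142, -0.0], [-0.142, -0.99, 0.0], [-0.0, -0.0, -1.0]]
contact_force: [0.3, -0.7, -0.3]
finger_gap: 0.0002
finger_force: 0.0
```

```bash
python3 - <<'E'
from h import *
np.set_printoptions(precision=4,suppress=True)
c=camera_info("wrist");s=read_state();im=read_camera("wrist")
cv2.imwrite("pics/w1.png",cv2.resize(im[:,:,::-1],(800,600),interpolation=cv2.INTER_CUBIC))
np.savez("w1.npz",**c)
print(s["clock"],s["position"],s["tool_rot"],-c["R"].T@c["t"],c["R"][2],s["contact_force"])
E
```

```text
0.9 [ 0.38   -0.3339  0.3275] [[ 0.9899 -0.1421 -0.0003]
 [-0.1421 -0.9899  0.0004]
 [-0.0003 -0.0004 -1.    ]] [ 0.458  -0.3446  0.469 ] [-0.3037  0.0452 -0.9517] [ 0.2774 -0.6665 -0.2566]
```

View pics/w1.png

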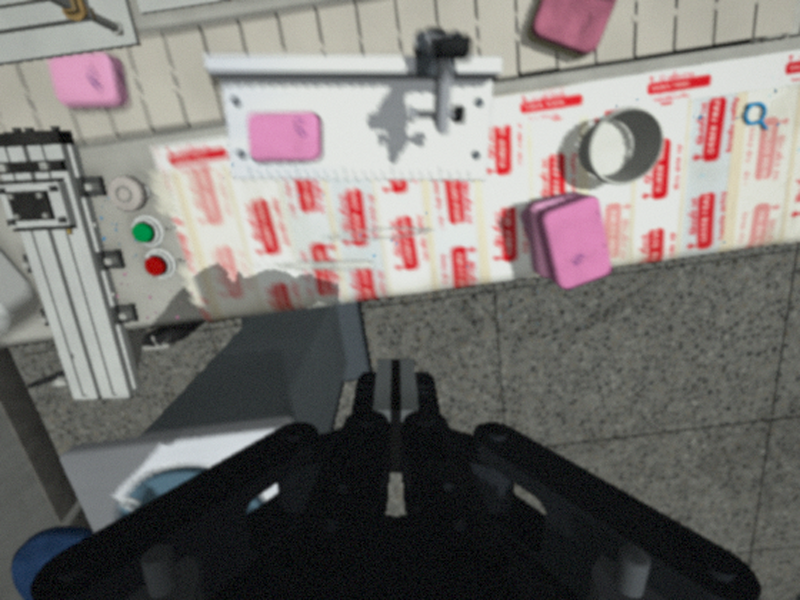

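The wrist view shows the fence level in the picture. The mould is at (285,136), the blade edge-on at (444,100), a black knob at (457,113), and the dark carrier and tab near (440,45). Next I'll look closer over the flag.

Request:
send_rows --commands '[{"delta_pos": [30,-20,-20],"rotation": [0,0,0],"claw": 255},{"delta_pos": [30,-20,-20],"rotation": [0,0,0],"claw": 255},{"delta_pos": [0,0,-20],"rotation": [0,0,0],"claw": 255},{"delta_pos": [0,0,0],"rotation": [0,0,0],"claw": 255}]'

```text
clock: 1.35
position: [0.4382, -0.3739, 0.2627]
tool_rot: [[0.99, -0.139, -0.005], [-0.139, -0.99, 0.006], [-0.006, -0.006, -1.0]]
contact_force: [-1.4, 0.1, -1.0]
finger_gap: -0.0003
finger_force: 0.0
```

```bash
python3 - <<'E'
from h import *
np.set_printoptions(precision=4,suppress=True)
c=camera_info("wrist");s=read_state();im=read_camera("wrist")
np.savez("w2.npz",**c)
cv2.imwrite("pics/w2full.png",im[:,:,::-1])
cv2.imwrite("pics/w2.png",cv2.resize(im[0:200,130:400,::-1],(800,593),interpolation=cv2.INTER_CUBIC))
print(s["clock"],s["position"],-c["R"].T@c["t"])
E
```

```text
1.35 [ 0.4382 -0.3739  0.2627] [ 0.5169 -0.3852  0.4038]
```

View pics/w2.png

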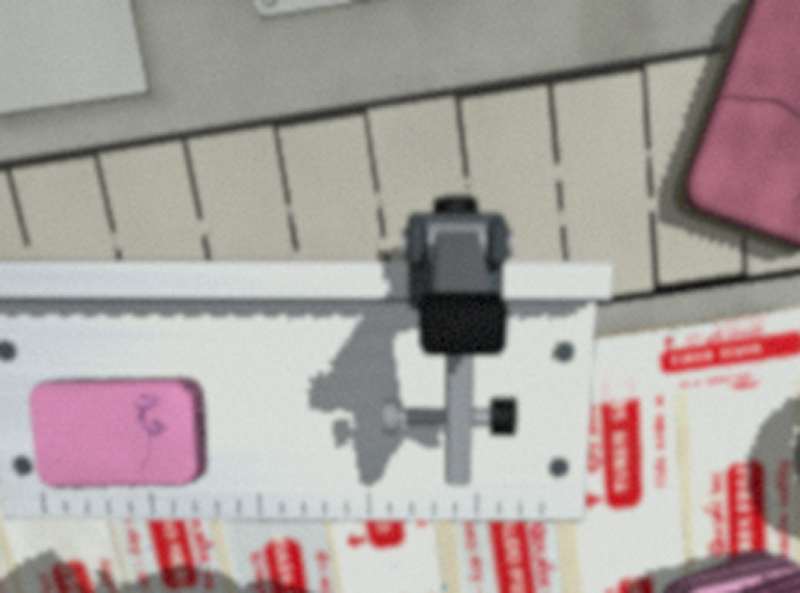

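The close view is clear: black tab at crop (462,322), blade centre line u≈458, screw head face at u≈383 and 8 mm blade = 24 px, so the screw face is about 25 mm from mid-blade. The mould spans (32–205, 378–487) and the wall's inner top edge is at v≈300.

```bash
python3 - <<'E'
from h import *
np.set_printoptions(precision=4,suppress=True)
c=dict(np.load("w2.npz"))
W=lambda x,y:(130+x/2.963-.33,y/2.963-.33)
yw=.139;R=np.array([[np.cos(yw),np.sin(yw)],[-np.sin(yw),np.cos(yw)]])
def tr(p,q):
    o1,d1=ray("",p,c);o2,d2=ray("side",q)
    s=np.linalg.lstsq(np.c_[d1,-d2],o2-o1,rcond=None)[0];A=o1+s[0]*d1;B=o2+s[1]*d2;return (A+B)/2,np.linalg.norm(A-B)
t,e=tr(W(462,322),(297.7,209.7));print("tab",t,e)
wl=[onz("",W(x,y),.044,c) for x,y in((5,299),(612,299))];print("wall",wl)
d=wl[0]-wl[1];yw=np.arctan2(d[0],d[1]);print("yaw",yw)
R=np.array([[np.cos(yw),np.sin(yw)],[-np.sin(yw),np.cos(yw)]])
o=wl[0][:2]-R@[.04,0]
F=lambda X:R.T@(np.asarray(X)[:2]-o)
br=[F(onz("",W(x,y),.008,c)) for x,y in((598,300),(584,520))];print("bed right end,corner",br)
yc=br[1][1]+.135; o=o+R@[0,yc]
print("fence origin",o)
print("tab F",F(t),"mould F",[F(onz("",W(x,y),.03,c)) for x,y in((34,378),(205,378),(200,486),(32,486),(118,432))])
for z in(.04,.068,.09): print(z,"blade tip/mid/screw face/hinge",[F(onz("",W(x,y),z,c)) for x,y in((458,480),(458,418),(383,418),(457,235))])
E
```

```text
tab [ 0.5183 -0.39    0.1795] 0.001714778620300482
wall [array([ 0.5536, -0.2182,  0.044 ]), array([ 0.5205, -0.4526,  0.044 ])]
yaw 0.1402411776935343
bed right end,corner [array([ 0.0409, -0.2374]), array([-0.0546, -0.2365])]
fence origin [ 0.4998 -0.3131]
tab F [ 0.0291 -0.0736] mould F [array([0.0096, 0.1008]), array([0.0096, 0.0295]), array([-0.0354,  0.0354]), array([-0.0355,  0.1082]), array([-0.0125,  0.0683])]
0.04 blade tip/mid/screw face/hinge [array([-0.0311, -0.076 ]), array([-0.0057, -0.0758]), array([-0.0057, -0.045 ]), array([ 0.0633, -0.0748])]
0.068 blade tip/mid/screw face/hinge [array([-0.0266, -0.0755]), array([-0.0031, -0.0753]), array([-0.0032, -0.0469]), array([ 0.0605, -0.0744])]
0.09 blade tip/mid/screw face/hinge [array([-0.0231, -0.075 ]), array([-0.0012, -0.0748]), array([-0.0012, -0.0483]), array([ 0.0583, -0.074 ])]
```

Request:
send_rows --commands '[{"delta_pos": [41,-8,0],"claw": 255,"rotation": [0,0,0]},{"delta_pos": [41,-8,0],"claw": 255,"rotation": [0,0,0]},{"delta_pos": [40,-8,0],"claw": 255,"rotation": [0,0,0]},{"delta_pos": [0,0,-30],"claw": 255,"rotation": [0,0,0]},{"delta_pos": [0,0,-35],"claw": 255,"rotation": [0,0,0]},{"delta_pos": [0,0,-32],"claw": 255,"rotation": [0,0,0]},{"delta_pos": [0,0,0],"claw": 255,"rotation": [0,0,0]}]'

```text
clock: 2.1
position: [0.5588, -0.3974, 0.1662]
tool_rot: [[0.99, -0.14, -0.006], [-0.14, -0.99, 0.006], [-0.006, -0.005, -1.0]]
contact_force: [-0.2, 0.1, -0.9]
finger_gap: 0.0003
finger_force: 0.0
```

Request:
send_rows --commands '[{"delta_pos": [-21,3,4],"claw": 255,"rotation": [0,0,0]},{"delta_pos": [-23,3.3,-5],"claw": 255,"rotation": [0,0,0]},{"delta_pos": [-18,2.5,-10],"claw": 255,"rotation": [0,0,0]},{"delta_pos": [-16,2.2,-14],"claw": 255,"rotation": [0,0,0]},{"delta_pos": [-13,1.8,-17],"claw": 255,"rotation": [0,0,0]},{"delta_pos": [-9,1.3,-18],"claw": 255,"rotation": [0,0,0]},{"delta_pos": [-4,0.6,-14],"claw": 255,"rotation": [0,0,0]},{"delta_pos": [0,0,0],"claw": 255,"rotation": [0,0,0]}]'

```text
clock: 2.9
position: [0.4566, -0.3846, 0.0964]
tool_rot: [[0.99, -0.141, -0.0], [-0.141, -0.99, 0.001], [-0.001, -0.001, -1.0]]
contact_force: [-0.6, -0.2, 0.4]
finger_gap: 0.0001
finger_force: 0.0
```

Request:
send_rows --commands '[{"delta_pos": [0,0,-8],"claw": 255,"rotation": [0,0,0]},{"delta_pos": [0,0,-6],"claw": 255,"rotation": [0,0,0]},{"delta_pos": [0,0,-4],"claw": 255,"rotation": [0,0,0]},{"delta_pos": [0,0,0],"claw": 255,"rotation": [0,0,0]}]'

```text
clock: 3.3
position: [0.4573, -0.3844, 0.0777]
tool_rot: [[0.99, -0.139, -0.001], [-0.139, -0.99, 0.001], [-0.001, -0.001, -1.0]]
contact_force: [-0.8, 0.1, 0.2]
finger_gap: 0.0006
finger_force: 0.0
```

Request:
send_rows --commands '[{"delta_pos": [0,0,-2],"claw": 255,"rotation": [0,0,0]},{"delta_pos": [0,0,-1],"claw": 255,"rotation": [0,0,0]},{"delta_pos": [0,0,-1],"claw": 255,"rotation": [0,0,0]},{"delta_pos": [0,0,0],"claw": 255,"rotation": [0,0,0]}]'

```text
clock: 3.7
position: [0.4572, -0.3846, 0.0742]
tool_rot: [[0.99, -0.14, -0.0], [-0.14, -0.99, 0.0], [-0.0, -0.0, -1.0]]
contact_force: [0.9, 0.3, -0.0]
finger_gap: 0.0002
finger_force: 0.0
```

```bash
python3 - <<'E'
from h import *
b=read_camera("side")[195:285,230:350,::-1]
cv2.imwrite("pics/s2.png",cv2.resize(b,(780,585),interpolation=cv2.INTER_CUBIC))
E
```

```text
(no output)
```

View pics/s2.png

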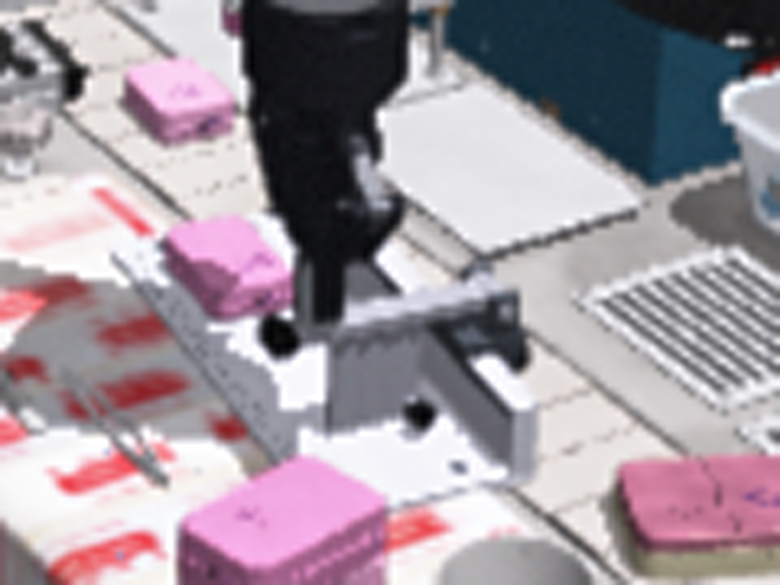

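The side view shows the flag nearly level, with the tab at (280,335) and the finger on the arm just behind it. I'll press it home until the force rises.

Request:
send_rows --commands '[{"delta_pos": [0,0,-1],"claw": 255,"rotation": [0,0,0]},{"delta_pos": [0,0,-1],"claw": 255,"rotation": [0,0,0]},{"delta_pos": [0,0,0],"claw": 255,"rotation": [0,0,0]}]'

```text
clock: 4.05
position: [0.4573, -0.3848, 0.073]
tool_rot: [[0.99, -0.14, 0.0], [-0.14, -0.99, -0.0], [0.0, 0.0, -1.0]]
contact_force: [-2.6, 1.9, 5.6]
finger_gap: 0.0002
finger_force: 2.8
```

Request:
send_rows --commands '[{"delta_pos": [0,0,-1],"claw": 255,"rotation": [0,0,0]},{"delta_pos": [0,0,0],"claw": 255,"rotation": [0,0,0]}]'

```text
clock: 4.25
position: [0.4573, -0.3848, 0.0729]
tool_rot: [[0.99, -0.14, -0.0], [-0.14, -0.99, -0.0], [-0.0, 0.0, -1.0]]
contact_force: [-3.8, 4.4, 11.9]
finger_gap: 0.0
finger_force: 6.0
```

Request:
send_rows --commands '[{"delta_pos": [0,0,-1],"claw": 255,"rotation": [0,0,0]},{"delta_pos": [0,0,0],"claw": 255,"rotation": [0,0,0]}]'

```text
clock: 4.45
position: [0.4573, -0.3849, 0.0728]
tool_rot: [[0.99, -0.139, -0.0], [-0.139, -0.99, -0.0], [-0.0, 0.0, -1.0]]
contact_force: [-5.7, 6.3, 17.7]
finger_gap: -0.0003
finger_force: 9.2
```

The finger stopped at z = 73 mm, which is the arm's level top, so the flag is fully down. I'll lift, go to the near side of the mould and push it square against the fence.

Request:
send_rows --commands '[{"delta_pos": [0,0,40],"claw": 255,"rotation": [0,0,0]},{"delta_pos": [0,0,45],"claw": 255,"rotation": [0,0,0]},{"delta_pos": [-3,49,0],"claw": 255,"rotation": [0,0,0]},{"delta_pos": [-3,49,0],"claw": 255,"rotation": [0,0,0]},{"delta_pos": [-4,49,0],"claw": 255,"rotation": [0,0,0]},{"delta_pos": [0,0,-45],"claw": 255,"rotation": [0,0,0]},{"delta_pos": [0,0,-40],"claw": 255,"rotation": [0,0,0]},{"delta_pos": [0,0,0],"claw": 255,"rotation": [0,0,0]}]'

```text
clock: 5.25
position: [0.4438, -0.2342, 0.0657]
tool_rot: [[0.99, -0.139, -0.008], [-0.139, -0.99, 0.007], [-0.008, -0.006, -1.0]]
contact_force: [-0.5, 0.2, -0.5]
finger_gap: 0.0003
finger_force: 0.0
```

Request:
send_rows --commands '[{"delta_pos": [3,-2,-25],"claw": 255,"rotation": [0,0,0]},{"delta_pos": [0,0,-20],"claw": 255,"rotation": [0,0,0]},{"delta_pos": [0,0,-6],"claw": 255,"rotation": [0,0,0]},{"delta_pos": [0,0,0],"claw": 255,"rotation": [0,0,0]}]'

```text
clock: 5.65
position: [0.4502, -0.2399, 0.0197]
tool_rot: [[0.99, -0.14, -0.0], [-0.14, -0.99, 0.0], [-0.001, -0.0, -1.0]]
contact_force: [0.0, -0.4, 0.3]
finger_gap: 0.0002
finger_force: 0.0
```

Request:
send_rows --commands '[{"delta_pos": [0,0,-5],"claw": 255,"rotation": [0,0,0]},{"delta_pos": [8,-1.1,0],"claw": 255,"rotation": [0,0,0]},{"delta_pos": [6,-0.8,0],"claw": 255,"rotation": [0,0,0]},{"delta_pos": [6,-0.8,0],"claw": 255,"rotation": [0,0,0]},{"delta_pos": [6,-0.8,0],"claw": 255,"rotation": [0,0,0]},{"delta_pos": [6,-0.8,0],"claw": 255,"rotation": [0,0,0]},{"delta_pos": [4,-0.6,0],"claw": 255,"rotation": [0,0,0]},{"delta_pos": [0,0,0],"claw": 255,"rotation": [0,0,0]}]'

```text
clock: 6.45
position: [0.487, -0.2447, 0.0144]
tool_rot: [[0.99, -0.139, 0.001], [-0.139, -0.99, -0.0], [0.001, 0.0, -1.0]]
contact_force: [0.3, 0.4, 0.2]
finger_gap: -0.0001
finger_force: 0.0
```

Request:
send_rows --commands '[{"delta_pos": [2,-0.3,0],"claw": 255,"rotation": [0,0,0]},{"delta_pos": [0,0,0],"claw": 255,"rotation": [0,0,0]}]'

```text
clock: 6.65
position: [0.4883, -0.2448, 0.0142]
tool_rot: [[0.99, -0.14, -0.0], [-0.14, -0.99, 0.0], [-0.0, -0.0, -1.0]]
contact_force: [-0.4, -0.5, -0.2]
finger_gap: -0.0001
finger_force: 0.0
```

Request:
send_rows --commands '[{"delta_pos": [2,-0.3,0],"claw": 255,"rotation": [0,0,0]},{"delta_pos": [0,0,0],"claw": 255,"rotation": [0,0,0]}]'

```text
clock: 6.85
position: [0.4904, -0.2452, 0.0143]
tool_rot: [[0.99, -0.14, 0.0], [-0.14, -0.99, -0.0], [0.0, 0.0, -1.0]]
contact_force: [0.3, 0.3, 0.3]
finger_gap: 0.0
finger_force: 0.0
```

Request:
send_rows --commands '[{"delta_pos": [2,-0.3,0],"claw": 255,"rotation": [0,0,0]},{"delta_pos": [0,0,0],"claw": 255,"rotation": [0,0,0]}]'

```text
clock: 7.05
position: [0.4914, -0.245, 0.0141]
tool_rot: [[0.99, -0.14, -0.002], [-0.14, -0.99, 0.001], [-0.002, -0.001, -1.0]]
contact_force: [-5.9, 1.7, 3.6]
finger_gap: -0.0
finger_force: 2.6
```

Request:
send_rows --commands '[{"delta_pos": [1,-0.1,0],"claw": 255,"rotation": [0,0,0]},{"delta_pos": [0,0,0],"claw": 255,"rotation": [0,0,0]}]'

```text
clock: 7.25
position: [0.4914, -0.245, 0.0141]
tool_rot: [[0.99, -0.139, -0.004], [-0.139, -0.99, 0.002], [-0.004, -0.001, -1.0]]
contact_force: [-8.9, 1.9, 7.2]
finger_gap: -0.0001
finger_force: 4.6
```

```bash
python3 - <<'E'
from h import *
b=read_camera("top")[185:260,255:385,::-1]
cv2.imwrite("pics/t3.png",np.vstack([cv2.resize(b,(520,300),interpolation=cv2.INTER_CUBIC),cv2.resize(read_camera("side")[205:275,235:345,::-1],(520,300),interpolation=cv2.INTER_CUBIC)]))
E
```

```text
(no output)
```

View pics/t3.png

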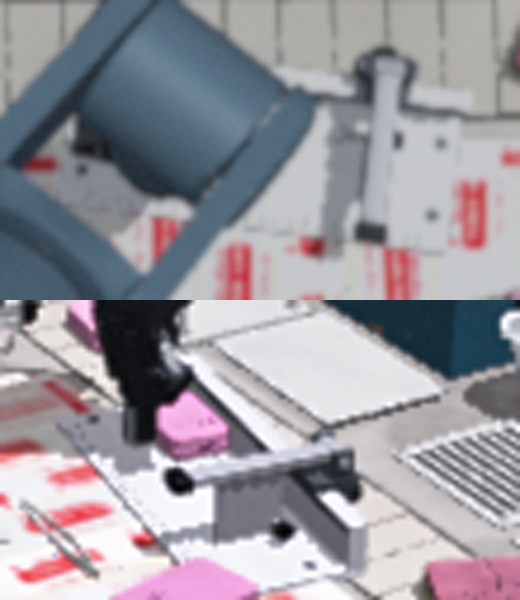

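The flag is down, with its arm level and tab at (180,480) in the side half. The mould is flush against the wall and the finger stands at its near side. I'll back off, lift, turn 90° and go behind the mould's +y end.

Request:
send_rows --commands '[{"delta_pos": [-12,1.7,0],"claw": 255,"rotation": [0,0,0]},{"delta_pos": [0,0,40],"claw": 255,"rotation": [0,0,0]},{"delta_pos": [0,0,45],"claw": 255,"rotation": [0,0,0.14]},{"delta_pos": [0,0,30],"claw": 255,"rotation": [0,0,0.14]},{"delta_pos": [11,13,0],"claw": 255,"rotation": [0,0,0.14]},{"delta_pos": [11,13,0],"claw": 255,"rotation": [0,0,0.14]},{"delta_pos": [11,13,0],"claw": 255,"rotation": [0,0,0.14]},{"delta_pos": [11,12,0],"claw": 255,"rotation": [0,0,0.14]}]'

```text
clock: 8.15
position: [0.5255, -0.1924, 0.1294]
tool_rot: [[0.761, 0.648, 0.001], [0.648, -0.761, -0.0], [0.001, 0.001, -1.0]]
contact_force: [0.7, -0.4, -0.2]
finger_gap: 0.0
finger_force: 0.0
```

Request:
send_rows --commands '[{"delta_pos": [11,12,0],"claw": 255,"rotation": [0,0,0.14]},{"delta_pos": [0,0,0],"claw": 255,"rotation": [0,0,0.14]},{"delta_pos": [0,0,0],"claw": 255,"rotation": [0,0,0.14]},{"delta_pos": [0,0,0],"claw": 255,"rotation": [0,0,0.14]},{"delta_pos": [0,0,0],"claw": 255,"rotation": [0,0,0.14]},{"delta_pos": [0,0,0],"claw": 255,"rotation": [0,0,0.031]},{"delta_pos": [0,0,0],"claw": 255,"rotation": [0,0,0]}]'

```text
clock: 8.85
position: [0.5361, -0.1809, 0.1292]
tool_rot: [[0.14, 0.99, 0.001], [0.99, -0.14, -0.0], [-0.0, 0.001, -1.0]]
contact_force: [0.5, -0.1, -0.3]
finger_gap: -0.0002
finger_force: 0.0
```

```bash
cat >> h.py <<'E'
O=np.array([.4998,-.3131]);YW=.1402;RF=np.array([[np.cos(YW),np.sin(YW)],[-np.sin(YW),np.cos(YW)]])
F=lambda X:RF.T@(np.asarray(X)[:2]-O)
def mould_blob():
    im=cv2.cvtColor(read_camera("wrist"),cv2.COLOR_RGB2HSV);m=cv2.inRange(im,(140,50,100),(175,255,255))
    return im,m
E
python3 - <<'E'
from h import *
np.set_printoptions(precision=4,suppress=True)
s=read_state();print(s["clock"],F(s["position"]),s["position"],s["tool_rot"][:,1],s["joint_positions"])
c=camera_info("wrist");im=read_camera("wrist")
cv2.imwrite("pics/w4.png",im[:,:,::-1]);np.savez("w4.npz",**c)
m=cv2.inRange(cv2.cvtColor(im,cv2.COLOR_RGB2HSV),(140,50,100),(175,255,255))
for k in cv2.findContours(m,0,2)[0]:
    if cv2.contourArea(k)>300:
        w=np.array([F(onz("",p,.03,c)) for p in k.reshape(-1,2)],np.float32);print(cv2.boundingRect(k),w.min(0),w.max(0),cv2.minAreaRect(w))
E
```

```text
8.85 [0.0175 0.136 ] [ 0.5361 -0.1809  0.1292] [ 0.9902 -0.1395  0.0008] [-0.5353  0.2723  1.7172  0.0003  1.1513 -0.3954]
(251, 240, 49, 22) [-0.0056  0.0875] [0.038  0.1084] ((0.01613328419625759, 0.09842290729284286), (0.04335407540202141, 0.020794276148080826), 1.3667187690734863)
(273, 5, 60, 90) [0.015  0.2302] [0.0588 0.2888] ((0.03678429499268532, 0.2592460811138153), (0.043429430574178696, 0.05877020210027695), 1.503738522529602)
```

Request:
send_rows --commands '[{"delta_pos": [-1,0,-40],"claw": 255,"rotation": [0,0,0]},{"delta_pos": [0,0,-40],"claw": 255,"rotation": [0,0,0]},{"delta_pos": [0,0,-25],"claw": 255,"rotation": [0,0,0]},{"delta_pos": [0,0,-9],"claw": 255,"rotation": [0,0,0]},{"delta_pos": [0,0,0],"claw": 255,"rotation": [0,0,0]}]'

```text
clock: 9.4
position: [0.5344, -0.1804, 0.0142]
tool_rot: [[0.14, 0.99, -0.002], [0.99, -0.14, 0.001], [0.001, -0.002, -1.0]]
contact_force: [-0.3, 0.1, -0.3]
finger_gap: 0.0002
finger_force: 0.0
```

Request:
send_rows --commands '[{"delta_pos": [-1.4,-9.9,0],"claw": 255,"rotation": [0,0,0]},{"delta_pos": [-1.4,-9.9,0],"claw": 255,"rotation": [0,0,0]},{"delta_pos": [-1.4,-9.9,0],"claw": 255,"rotation": [0,0,0]},{"delta_pos": [-1.4,-9.9,0],"claw": 255,"rotation": [0,0,0]},{"delta_pos": [-1.4,-9.9,0],"claw": 255,"rotation": [0,0,0]},{"delta_pos": [-1.4,-9.9,0],"claw": 255,"rotation": [0,0,0]},{"delta_pos": [-1.1,-7.9,0],"claw": 255,"rotation": [0,0,0]},{"delta_pos": [0,0,0],"claw": 255,"rotation": [0,0,0]}]'

```text
clock: 10.2
position: [0.5256, -0.2496, 0.0153]
tool_rot: [[0.141, 0.99, 0.0], [0.99, -0.141, -0.001], [-0.001, 0.0, -1.0]]
contact_force: [0.8, 0.3, 0.1]
finger_gap: 0.0001
finger_force: 0.0
```

```bash
python3 - <<'E'
from h import *
np.set_printoptions(precision=4,suppress=True)
s=read_state();print(s["clock"],F(s["position"]),s["position"])
b=read_camera("side")[205:275,235:345,::-1]
cv2.imwrite("pics/s5.png",cv2.resize(b,(780,496),interpolation=cv2.INTER_CUBIC))
E
```

```text
10.2 [0.0166 0.0665] [ 0.5256 -0.2496  0.0153]
```

View pics/s5.png

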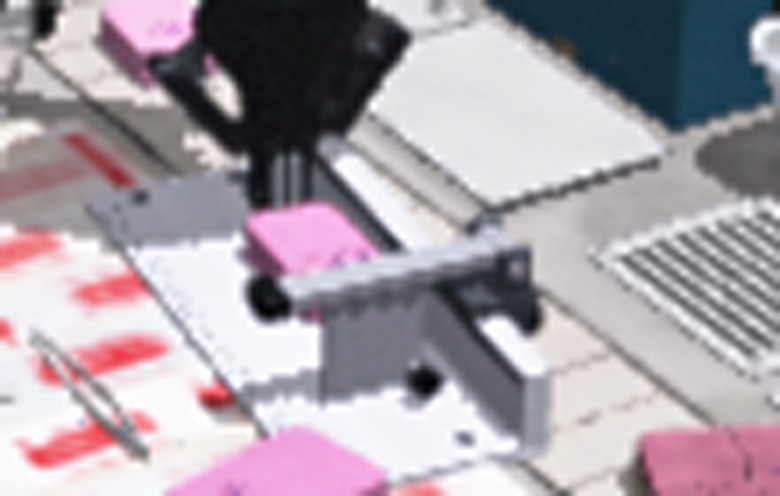

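The mould at (310,240) slides along the fence toward the blade, with the flag still down. I'll continue gently.

Request:
send_rows --commands '[{"delta_pos": [-0.7,-5,0],"claw": 255,"rotation": [0,0,0]},{"delta_pos": [-0.7,-5,0],"claw": 255,"rotation": [0,0,0]},{"delta_pos": [-0.7,-5,0],"claw": 255,"rotation": [0,0,0]},{"delta_pos": [-0.7,-5,0],"claw": 255,"rotation": [0,0,0]},{"delta_pos": [-0.3,-2,0],"claw": 255,"rotation": [0,0,0]},{"delta_pos": [0,0,0],"claw": 255,"rotation": [0,0,0]}]'

```text
clock: 10.85
position: [0.5226, -0.2706, 0.0154]
tool_rot: [[0.14, 0.99, 0.0], [0.99, -0.14, -0.0], [-0.0, 0.0, -1.0]]
contact_force: [-0.4, 1.8, -0.1]
finger_gap: 0.0
finger_force: 0.0
```

Request:
send_rows --commands '[{"delta_pos": [-0.15,-1,0],"claw": 255,"rotation": [0,0,0]},{"delta_pos": [-0.15,-1,0],"claw": 255,"rotation": [0,0,0]},{"delta_pos": [0,0,0],"claw": 255,"rotation": [0,0,0]}]'

```text
clock: 11.15
position: [0.5223, -0.2721, 0.0153]
tool_rot: [[0.139, 0.99, -0.0], [0.99, -0.139, -0.0], [-0.0, -0.0, -1.0]]
contact_force: [1.1, -0.7, -0.0]
finger_gap: 0.0003
finger_force: 0.0
```

Request:
send_rows --commands '[{"delta_pos": [-0.15,-1,0],"claw": 255,"rotation": [0,0,0]},{"delta_pos": [-0.15,-1,0],"claw": 255,"rotation": [0,0,0]},{"delta_pos": [0,0,0],"claw": 255,"rotation": [0,0,0]}]'

```text
clock: 11.45
position: [0.522, -0.2743, 0.0153]
tool_rot: [[0.14, 0.99, 0.0], [0.99, -0.14, -0.0], [-0.0, 0.0, -1.0]]
contact_force: [0.3, 0.6, 0.3]
finger_gap: -0.0002
finger_force: 0.0
```

Request:
send_rows --commands '[{"delta_pos": [-0.15,-1,0],"claw": 255,"rotation": [0,0,0]},{"delta_pos": [-0.15,-1,0],"claw": 255,"rotation": [0,0,0]},{"delta_pos": [0,0,0],"claw": 255,"rotation": [0,0,0]}]'

```text
clock: 11.75
position: [0.5217, -0.2764, 0.0153]
tool_rot: [[0.14, 0.99, 0.0], [0.99, -0.14, -0.0], [-0.0, 0.0, -1.0]]
contact_force: [-0.1, 0.3, 0.7]
finger_gap: -0.0001
finger_force: 0.0
```

Request:
send_rows --commands '[{"delta_pos": [-0.15,-1,0],"claw": 255,"rotation": [0,0,0]},{"delta_pos": [0,0,0],"claw": 255,"rotation": [0,0,0]}]'

```text
clock: 11.95
position: [0.5216, -0.2773, 0.0153]
tool_rot: [[0.14, 0.99, 0.0], [0.99, -0.14, -0.0], [-0.0, 0.0, -1.0]]
contact_force: [-0.5, -0.1, -0.1]
finger_gap: -0.0001
finger_force: 0.0
```

Request:
send_rows --commands '[{"delta_pos": [-0.15,-1,0],"claw": 255,"rotation": [0,0,0]},{"delta_pos": [0,0,0],"claw": 255,"rotation": [0,0,0]}]'

```text
clock: 12.15
position: [0.5214, -0.2783, 0.0153]
tool_rot: [[0.14, 0.99, -0.0], [0.99, -0.14, -0.0], [-0.0, 0.0, -1.0]]
contact_force: [0.1, -0.3, 0.6]
finger_gap: -0.0001
finger_force: 0.0
```

Request:
send_rows --commands '[{"delta_pos": [-0.15,-1,0],"claw": 255,"rotation": [0,0,0]},{"delta_pos": [0,0,0],"claw": 255,"rotation": [0,0,0]}]'

```text
clock: 12.35
position: [0.5212, -0.2793, 0.0153]
tool_rot: [[0.14, 0.99, -0.0], [0.99, -0.14, -0.0], [-0.0, -0.0, -1.0]]
contact_force: [0.8, 0.8, -0.8]
finger_gap: -0.0001
finger_force: 0.0
```

Request:
send_rows --commands '[{"delta_pos": [-0.15,-1,0],"claw": 255,"rotation": [0,0,0]},{"delta_pos": [-0.15,-1,0],"claw": 255,"rotation": [0,0,0]},{"delta_pos": [0,0,0],"claw": 255,"rotation": [0,0,0]}]'

```text
clock: 12.65
position: [0.5209, -0.2814, 0.0153]
tool_rot: [[0.14, 0.99, -0.0], [0.99, -0.14, -0.0], [-0.0, 0.0, -1.0]]
contact_force: [0.1, -0.1, -0.3]
finger_gap: 0.0001
finger_force: 0.0
```

Request:
send_rows --commands '[{"delta_pos": [-0.15,-1,0],"claw": 255,"rotation": [0,0,0]},{"delta_pos": [0,0,0],"claw": 255,"rotation": [0,0,0]}]'

```text
clock: 12.85
position: [0.5208, -0.2823, 0.0153]
tool_rot: [[0.14, 0.99, -0.0], [0.99, -0.14, -0.0], [-0.0, -0.0, -1.0]]
contact_force: [-0.6, 1.0, -0.1]
finger_gap: 0.0003
finger_force: 0.1
```

Request:
send_rows --commands '[{"delta_pos": [-0.15,-1,0],"claw": 255,"rotation": [0,0,0]},{"delta_pos": [0,0,0],"claw": 255,"rotation": [0,0,0]}]'

```text
clock: 13.05
position: [0.5207, -0.2824, 0.0153]
tool_rot: [[0.14, 0.99, -0.0], [0.99, -0.14, 0.001], [0.001, -0.0, -1.0]]
contact_force: [0.7, 4.3, 2.9]
finger_gap: 0.0001
finger_force: 2.4
```

Contact came where predicted, at about 4 N per mm. Now I'll press to about 10 N and hold.

Request:
send_rows --commands '[{"delta_pos": [-0.15,-1,0],"claw": 255,"rotation": [0,0,0]},{"delta_pos": [0,0,0],"claw": 255,"rotation": [0,0,0]}]'

```text
clock: 13.25
position: [0.5207, -0.2824, 0.0152]
tool_rot: [[0.139, 0.99, -0.0], [0.99, -0.139, 0.003], [0.003, -0.001, -1.0]]
contact_force: [1.1, 7.8, 4.5]
finger_gap: -0.0001
finger_force: 4.2
```

Request:
send_rows --commands '[{"delta_pos": [-0.07,-0.5,0],"claw": 255,"rotation": [0,0,0]},{"delta_pos": [0,0,0],"claw": 255,"rotation": [0,0,0]},{"delta_pos": [0,0,0],"claw": 255,"rotation": [0,0,0]},{"delta_pos": [0,0,0],"claw": 255,"rotation": [0,0,0]},{"delta_pos": [0,0,0],"claw": 255,"rotation": [0,0,0]},{"delta_pos": [0,0,0],"claw": 255,"rotation": [0,0,0]}]'

```text
clock: 13.85
position: [0.5207, -0.2825, 0.0153]
tool_rot: [[0.139, 0.99, -0.0], [0.99, -0.139, 0.003], [0.003, -0.001, -1.0]]
contact_force: [1.8, 9.0, 4.6]
finger_gap: -0.0
finger_force: 5.1
```

Request:
send_rows --commands '[{"delta_pos": [0.2,1.5,0],"claw": 255,"rotation": [0,0,0]},{"delta_pos": [0.4,3,0],"claw": 255,"rotation": [0,0,0]},{"delta_pos": [2,14,0],"claw": 255,"rotation": [0,0,0]},{"delta_pos": [0,0,40],"claw": 255,"rotation": [0,0,0]},{"delta_pos": [0,30,45],"claw": 255,"rotation": [0,0,0]},{"delta_pos": [-30,-5,45],"claw": 255,"rotation": [0,0,-0.14]},{"delta_pos": [-45,-5,45],"claw": 255,"rotation": [0,0,-0.14]},{"delta_pos": [-45,0,20],"claw": 255,"rotation": [0,0,-0.14]}]'

```text
clock: 14.65
position: [0.4159, -0.2477, 0.1969]
tool_rot: [[0.535, 0.845, 0.004], [0.845, -0.535, -0.004], [-0.002, 0.006, -1.0]]
contact_force: [0.5, -1.0, 0.3]
finger_gap: 0.0002
finger_force: 0.0
```

Request:
send_rows --commands '[{"delta_pos": [0,-10,0],"claw": 255,"rotation": [0,0,-0.14]},{"delta_pos": [0,-10,0],"claw": 255,"rotation": [0,0,-0.14]},{"delta_pos": [0,-10,0],"claw": 255,"rotation": [0,0,-0.14]},{"delta_pos": [0,0,0],"claw": 255,"rotation": [0,0,-0.14]},{"delta_pos": [0,0,0],"claw": 255,"rotation": [0,0,-0.14]},{"delta_pos": [0,0,0],"claw": 255,"rotation": [0,0,-0.14]},{"delta_pos": [0,0,0],"claw": 255,"rotation": [0,0,-0.14]},{"delta_pos": [0,0,0],"claw": 255,"rotation": [0,0,-0.14]}]'

```text
clock: 15.45
position: [0.4151, -0.2764, 0.1934]
tool_rot: [[0.993, -0.115, -0.0], [-0.115, -0.993, -0.0], [-0.0, 0.0, -1.0]]
contact_force: [-0.4, -0.3, 0.0]
finger_gap: 0.0002
finger_force: 0.0
```

```bash
python3 - <<'E'
from h import *
np.set_printoptions(precision=4,suppress=True)
c=camera_info("wrist");s=read_state();im=read_camera("wrist")
print(s["clock"],s["position"],-c["R"].T@c["t"])
m=cv2.inRange(cv2.cvtColor(im,cv2.COLOR_RGB2HSV),(140,50,100),(175,255,255))
for k in cv2.findContours(m,0,2)[0]:
    if cv2.contourArea(k)>300:
        w=np.array([F(onz("",p,.03,c)) for p in k.reshape(-1,2)],np.float32);print(cv2.boundingRect(k),w.min(0),w.max(0),cv2.minAreaRect(w))
q=proj("",[.515,-.31,.03],c);print(q);x,y=int(np.clip(q[0]-110,0,300)),int(np.clip(q[1]-80,0,240))
cv2.imwrite("pics/w6.png",cv2.resize(im[y:y+180,x:x+240,::-1],(800,600),interpolation=cv2.INTER_CUBIC))
E
```

```text
15.45 [ 0.4151 -0.2764  0.1934] [ 0.4934 -0.2849  0.335 ]
(492, 189, 61, 85) [-0.1813 -0.2941] [-0.0794 -0.2116] ((-0.12940078973770142, -0.2515484094619751), (0.09631749987602234, 0.06336572766304016), 19.629756927490234)
(471, 178, 52, 78) [-0.1589 -0.2362] [-0.0688 -0.1855] ((-0.11118119955062866, -0.20101025700569153), (0.045052286237478256, 0.08797764778137207), 71.6369400024414)
(283, 63, 75, 50) [-0.0078 -0.0491] [0.0374 0.0217] ((0.014840060845017433, -0.013777405023574829), (0.04387103393673897, 0.07094035297632217), 1.4066060781478882)
(2, 25, 78, 56) [0.0155 0.2149] [0.0618 0.2822] ((0.038637466728687286, 0.24843069911003113), (0.0461571179330349, 0.06743945181369781), 1.0970076322555542)
(491, 0, 69, 46) [ 0.0567 -0.2268] [ 0.0926 -0.1644] ((0.07417125254869461, -0.19568689167499542), (0.035621143877506256, 0.062351442873477936), 1.3989008665084839)
[300.0766  87.8118]
```

View pics/w6.png

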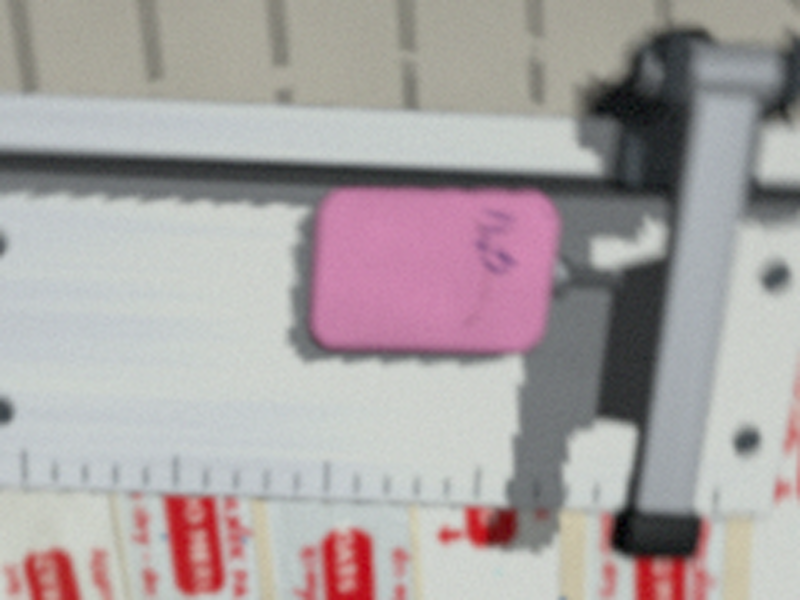

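The mould is against the screw at (558,272), nearly flush and square, and the flag is down. The estimated centre x of about 14.8 mm is close to the limit, so I'll give it one light side press to make it flush.

Request:
send_rows --commands '[{"delta_pos": [39,-40,0],"claw": 255,"rotation": [0,0,-0.025]},{"delta_pos": [0,0,-45],"claw": 255,"rotation": [0,0,0]},{"delta_pos": [0,0,-45],"claw": 255,"rotation": [0,0,0]},{"delta_pos": [0,0,-45],"claw": 255,"rotation": [0,0,0]},{"delta_pos": [0,0,-30],"claw": 255,"rotation": [0,0,0]},{"delta_pos": [0,0,-10],"claw": 255,"rotation": [0,0,0]},{"delta_pos": [0,0,0],"claw": 255,"rotation": [0,0,0]}]'

```text
clock: 16.2
position: [0.4494, -0.3117, 0.0174]
tool_rot: [[0.991, -0.132, -0.002], [-0.132, -0.991, 0.002], [-0.002, -0.002, -1.0]]
contact_force: [0.5, 0.3, -0.1]
finger_gap: 0.0001
finger_force: 0.0
```

```bash
python3 -c "
from h import *
s=read_state();print(F(s['position']),s['position'],s['contact_force'])"
```

```text
[-0.05012059 -0.00565762] [ 0.44938058 -0.3116982   0.01736961] [ 0.51352551  0.34067012 -0.09535561]
```

Request:
send_rows --commands '[{"delta_pos": [8,-5,-3],"claw": 255,"rotation": [0,0,-0.008]},{"delta_pos": [8,-1.1,0],"claw": 255,"rotation": [0,0,0]},{"delta_pos": [8,-1.1,0],"claw": 255,"rotation": [0,0,0]},{"delta_pos": [4,-0.6,0],"claw": 255,"rotation": [0,0,0]},{"delta_pos": [0,0,0],"claw": 255,"rotation": [0,0,0]}]'

```text
clock: 16.7
position: [0.4792, -0.3209, 0.0163]
tool_rot: [[0.99, -0.141, 0.001], [-0.141, -0.99, -0.001], [0.001, 0.001, -1.0]]
contact_force: [-0.0, 0.4, 0.5]
finger_gap: -0.0
finger_force: 0.0
```

Request:
send_rows --commands '[{"delta_pos": [1.5,-0.2,0],"claw": 255,"rotation": [0,0,0]},{"delta_pos": [1.5,-0.2,0],"claw": 255,"rotation": [0,0,0]},{"delta_pos": [0,0,0],"claw": 255,"rotation": [0,0,0]}]'

```text
clock: 17.0
position: [0.4806, -0.3208, 0.0155]
tool_rot: [[0.99, -0.142, -0.001], [-0.142, -0.99, 0.001], [-0.001, -0.0, -1.0]]
contact_force: [-1.7, -0.1, 0.8]
finger_gap: -0.0002
finger_force: 1.1
```

Request:
send_rows --commands '[{"delta_pos": [1,-0.15,0],"claw": 255,"rotation": [0,0,0]},{"delta_pos": [1,-0.15,0],"claw": 255,"rotation": [0,0,0]},{"delta_pos": [0,0,0],"claw": 255,"rotation": [0,0,0]}]'

```text
clock: 17.3
position: [0.4807, -0.3207, 0.0154]
tool_rot: [[0.99, -0.141, -0.005], [-0.141, -0.99, 0.002], [-0.005, -0.001, -1.0]]
contact_force: [-11.2, 0.8, 8.5]
finger_gap: 0.0003
finger_force: 5.7
```

Request:
send_rows --commands '[{"delta_pos": [-3,0.4,0],"claw": 255,"rotation": [0,0,0]},{"delta_pos": [-12,1.7,0],"claw": 255,"rotation": [0,0,0]},{"delta_pos": [-10,1.4,0],"claw": 255,"rotation": [0,0,0]},{"delta_pos": [0,0,45],"claw": 255,"rotation": [0,0,0]},{"delta_pos": [0,0,45],"claw": 255,"rotation": [0,0,0]},{"delta_pos": [-10,0,45],"claw": 255,"rotation": [0,0,0]},{"delta_pos": [-10,0,45],"claw": 255,"rotation": [0,0,0]},{"delta_pos": [0,0,0],"claw": 255,"rotation": [0,0,0]}]'

```text
clock: 18.1
position: [0.4396, -0.3207, 0.2027]
tool_rot: [[0.99, -0.142, 0.008], [-0.142, -0.99, -0.009], [0.009, 0.008, -1.0]]
contact_force: [0.9, -0.8, 1.3]
finger_gap: 0.0001
finger_force: 0.0
```

```bash
python3 - <<'E'
from h import *
np.set_printoptions(precision=4,suppress=True)
c=camera_info("wrist");s=read_state();im=read_camera("wrist")
print(s["clock"],s["position"],s["contact_force"])
m=cv2.inRange(cv2.cvtColor(im,cv2.COLOR_RGB2HSV),(140,50,100),(175,255,255))
for k in cv2.findContours(m,0,2)[0]:
    if cv2.contourArea(k)>300:
        w=np.array([F(onz("",p,.03,c)) for p in k.reshape(-1,2)],np.float32)
        if abs(w.mean(0)[0])<.03 and abs(w.mean(0)[1])<.05: print(cv2.boundingRect(k),w.min(0),w.max(0),cv2.minAreaRect(w))
q=proj("",[.515,-.31,.03],c);x,y=int(np.clip(q[0]-110,0,300)),int(np.clip(q[1]-80,0,240))
cv2.imwrite("pics/w7.png",cv2.resize(im[y:y+180,x:x+240,::-1],(800,600),interpolation=cv2.INTER_CUBIC))
E
```

```text
18.1 [ 0.4396 -0.3207  0.2027] [ 0.8964 -0.8243  1.298 ]
(239, 97, 69, 46) [-0.0058 -0.0477] [0.0384 0.0226] ((0.016246439889073372, -0.012554492801427841), (0.07030535489320755, 0.044284384697675705), 89.8489761352539)
```

View pics/w7.png

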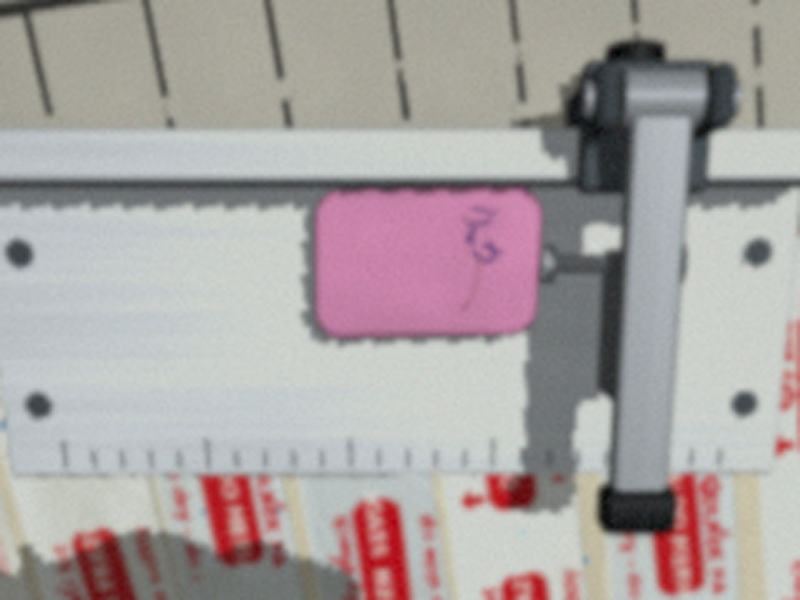

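The mould is flush at centre x of about 16 mm, square, with its end touching the screw head at (543,262), and the flag is down. The robot is clear, so I'll hand in.

```bash
python3 -c "
from cell import *
print(sign_off())"
```

```text
the job is handed in; nothing more can be done
None
```

I handed the job in at about 18 s on the robot clock. The flag is fully down. I pressed the mould home at about 9 N for 0.5 s. It lies flush to the fence and touching the screw, as far as the last camera view shows. The robot is clear and came near no other thing on the bench, though I didn't re-measure them. The sign-off gave no score.

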